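Slide a label holder home in a bench-shelf rail and hold it against its spring stop

TASK

Take the blue label holder from the worktop, lower its flat foot into the open left end of the aluminium label rail on the front edge of the low white bench shelf, and slide it to the right along the rail, its foot under the rail's two lips, until it meets the red spring stop. Push on until the stop will go no further and finish like that, still holding the upright label holder pressed fully home against the spring (do not let go, the stop would push it back). Press the stop with the holder only, and leave the things that stand on the shelf where they are.

Things in the scene. Friction and masses are not known exactly. Their poses are not given: they have to be found in the camera images.
- holder_centre (a point): Centre, 42 mm above the underside, of the loose blue label holder (84 mm tall, about 60 g). Upright plate 8 mm (x) by 44 mm (y), white cards on both faces, on a flat foot 26 (x) by 60 (y) by 6 mm thick. z up the plate, y along the foot. Starts standing on the worktop. Grip it across y (44 mm) or x (8 mm), 15 to 25 mm above this point to clear the rail. Either way round fits.
- rail_entry (a point): Middle of the rail floor in the open entry, 20 mm above the worktop: set the foot's centre down here. y along the rail; slide towards -y; x across it, z up. Open above from 50 mm at +y to 60 mm at -y. Walls 14 mm high, 36 mm apart, funnel in to 30 mm between 40 and 66 mm at -y.
- lip_start (a point): Middle of the slot at the lips' start, 70 mm at -y of the entry point, on the rail floor; axes as there. From here to the stop two lips cover the rail, leaving a 14 mm slot for the plate; undersides 10 mm, tops 14 mm above the floor. The foot slides under them on the floor, 2 mm free each side.
- rail_home (a point): Point on the rail floor under the foot's centre when the holder is pressed fully home: 147 mm at -y of the entry point; axes as there. The holder's centre is then 42 mm above it.
- stop_face (a point): Middle of the face of the red spring stop that the foot's end pushes, 5.5 mm above the rail floor; 165 mm at -y of the entry point when free; axes as there. The stop's top is 20 mm above the rail floor; the black spring housing behind it 26 mm.
- stop (a joint): How far the red stop is pushed in, m: 0 free, 0.012 fully home (hard end). The spring pushes back with 2 N at 0 rising to 8 N at 0.012.
- shelf: The low white bench shelf, fixed: board 161 mm deep (x) by 320 mm long (y), top 34 mm above the worktop; origin on the worktop below its middle. The label rail runs along its front (-x) edge, centre line at x = -100 mm. x away from the robot, y to the left, z up.
- by_crucible: White lidded crucible, 45 mm wide, 50 mm tall, loose on the shelf; origin at the centre of its underside. Leave it.
- by_weighing: Small glass weighing bottle with lid, 42 mm wide, 62 mm tall, loose on the shelf; origin at the centre of its underside. Leave it.
- by_tape: Roll of paper tape lying flat, 63 mm wide, 18 mm high, loose on the shelf; origin at the centre of its underside. Leave it.
Not all that is in view belongs to the job. Of the things like the part that bears holder_centre, leave any that is black, purple or turquoise; of the rest the larger one is meant.

How it is judged (in metres and radians):
On the way, in this order (a step that is already met when the one before it is completed fails the run):
1. the holder is lifted clear: its centre more than 55 mm above the worktop (13 mm above where it stood) (height (world z) of holder_centre above 0.055 m), for 0.1 s.
2. the holder's foot is in the rail and its leading end under the lips, upright, and the stop not yet pressed (x of holder_centre in the frame of rail_entry between -0.005 and 0.005 m and z of holder_centre in the frame of rail_entry between 0.036 and 0.049 m and angle between holder_centre's own z axis and vertical below 0.12 rad and angle between the y axis of holder_centre and the y axis of rail_entry, either way round below 0.12 rad and y of holder_centre in the frame of rail_entry between -0.125 and -0.045 m and value of joint stop below 0.002 m), for 0.05 s.
At the end, for the whole second after the job is handed in: The holder stands upright in the rail, foot under the lips (tilt and yaw within 0.12 rad, sideways within 5 mm), pushing the stop in by at least 9.5 of its 12 mm; the fingers still press on the holder (over 1.5 N) and the robot does not touch the stop, through the last second (x of holder_centre in the frame of rail_entry between -0.005 and 0.005 m and z of holder_centre in the frame of rail_entry between 0.036 and 0.049 m and angle between holder_centre's own z axis and vertical below 0.12 rad and angle between the y axis of holder_centre and the y axis of rail_entry, either way round below 0.12 rad and y of holder_centre in the frame of rail_entry between -0.15 and -0.142 m and value of joint stop above 0.0095 m and contact force between the fingers and holder above 1.5 N and contact force between each of the arm, the fingers and stop below 0.5 N); the arm keeps its last pose, push and grip.
It fails at once if the crucible on the shelf is shifted by more than 15 mm or tipped over (distance of by_crucible from where it was at the start of the episode above 0.015 m or angle between by_crucible's own z axis and vertical above 0.3 rad).
It fails at once if the weighing bottle on the shelf is shifted by more than 15 mm or tipped over (distance of by_weighing from where it was at the start of the episode above 0.015 m or angle between by_weighing's own z axis and vertical above 0.3 rad).
It fails at once if the tape roll on the shelf is shifted by more than 15 mm or tipped over (distance of by_tape from where it was at the start of the episode above 0.015 m or angle between by_tape's own z axis and vertical above 0.3 rad).
It also fails if it takes over 38 s, if anything falls off the work surface, if the arm or the gripper's body presses on something with over 40 N, if the wrist force passes 120 N, or if a joint passes its speed limit or range.

ROBOT

A 6-joint arm with a two-finger parallel gripper is mounted at the origin on a cart in front of the work surface, level with it; the furniture and walls round the work are solid. World frame = base frame: x ahead of the robot, y to its left, z up, the work surface at z = 0. Lengths are in m, angles in degrees, forces in N, time in s.
With the tool pointing down it reaches from about 0.3 to 0.75 m from the base axis. Payload 8.5 kg.
Tool frame: the origin (TCP) lies at the very end of the fingers, on their centre line; the grasp point (between the pads) lies 19 mm behind it; z points along the fingers, y is the line along which they close (so a half turn about z gives the same grasp; the last joint's range is limited). The gripper opens to 85 mm and grips with 20 to 120 N. Pads are 22 mm wide; open, the fingers measure 114 mm over their backs; the gripper's body (76 mm by 85 mm) begins 54 mm behind the grasp point. The pads swing forward as they close: fully open they stand 13 mm farther back than shut.
Start: joints at [59.284, 21.807, 74.336, -0, 83.858, -12.336], TCP at [0.173, 0.522, 0.231] pointing down, gripper open.
Joint ranges: [-178.18, 178.18], [-50.72, 133.34], [12.68, 142.11], [-81.47, 261.47], [9.98, 163.14], [-165.26, 165.26]. Speed limits (degrees/s): [136.94, 136.94, 180, 180, 180, 180].

INTERFACE

Orientations are given as a 3x3 rotation matrix whose columns are the frame's x, y, z axes.
In Python, from rig import observe, cams, ticket gives the robot as it stands.
- The arm moves only by the tool move_arm, never from a script. Its arguments are lists of equal length, an entry for each row: "jaw": the finger opening in cm, from 0 to 8.54; "dp": the shift along the tool's x, y, z in cm, a list of three; "turn": the turn, a rotation vector about the tool's x, y, z in rad, a list of three. In form: {"jaw": [jaw, ...], "dp": [[tx, ty, tz], ...], "turn": [[wx, wy, wz], ...]}. A call has 1 to 12 rows; each row shifts and turns the commanded pose from where the row before left it, along the tool's axes as they then stand; what a row does not reach is not made up. A row lasts 1/12 s, in which the tool goes at most 41.7 mm and 7.16 degrees, less where a joint would pass 70% of its speed; a pose out of reach is approached as far as the arm can. A call is refused whole if a number of a shift passes 4.17 or a number of a turn 0.125, either way. A call with a gripper value outside its range is refused whole. The fingers move at their own pace and stop on an object; "force" is the grip in N (left out, the last holds). Time passes only in rows, so rows that do not move let the fingers close. It gives the time, the measured TCP pose, the force, the opening and the grip force at its end, in the units of the state.
- observe(): the state, without advancing time (a new reading comes with each control period).
- cams.get_image(name): name is "side" or "top"; returns (picture, depth): 400x640x3 uint8, red, green, blue; 400x640 float32, m along the optical axis (not along the pixel's ray), 0 where there is no reading.
- cams.calibration(name): a dict with "vertical_fov" (degrees; the focal length in pixels is half the picture's height over the tangent of half this angle, whatever the lens; pixels are square), "cx", "cy" (the principal point, pixels), "k1" (the pictures are not rectified: a ray, as slopes to the right and down, at radius r is drawn at 1 + k1 r^2 times it, then the intrinsics apply), "view" (4x4, takes a point from world to camera coordinates). Camera axes: x right, y up, looking along -z (the intrinsics and any distortion apply to the point x, -y, -z); pixel columns grow to the right and rows downward; lengths in m; the calibration is good to about 2 mm. A picture is of the moment at which its call begins. calibration takes no time and is no camera call.
- ticket.close_job(): hands the job in; it is judged then, once.
Trained networks look in the newest picture that a camera, given by its name, has taken for a name from the list of things; names that differ only in an ending like _2 or _b are one class to them, and where a whole thing is asked for, a point or a joint stands for the part that bears it (a point fixed in the world has none). Each returns a list of dicts, best first, with "p" (0 to 1); they miss things now and then, are a little off and sometimes report something else, mostly with a low value. They report only what shows in the picture. A call takes as long as a camera call. They do not tell look-alikes from the thing itself.
- cams.spot_in(camera, query): "box" ([centre column, centre row, width, height] as shares, 0 to 1, of the picture: columns of its width, rows of its height, round what is visible of it).
- cams.outline_of(camera, query): "mask" (400x640 bool, what is visible of it) and "box" ([centre column, centre row, width, height] as shares, 0 to 1, of the picture: columns of its width, rows of its height, round what is visible of it).
- cams.mark_of(camera, query): "location" ([column, row] as shares, 0 to 1, of the picture: columns of its width, rows of its height: a listed point, or the origin of a listed thing).
The state is a dict: "time_s": time; "q": joint angles; "qvel": joint speeds; "joint_efforts": joint torques, N m; "position": TCP position; "tool_rot": TCP orientation; "ft_force": force on the tool from outside, world axes, zero at the start; "wrist_torque": the same for the moment, N m; "grip_width": finger opening in m; "gripper_force": force on a finger pad.
Only numpy, scipy, OpenCV 4.12 (cv2) and the standard library are available. Lean on these libraries where they do the work, as an engineer would, in place of code of your own. Each camera call takes 0.05 s, during which the arm holds its last target. There are 200 camera calls.

## Working session

There is one attempt and no reset: what is moved stays moved. The work goes in short steps, Python scripts to look and compute and a tool call to move; the robot and the scene stay as the last step left them, time stands still between calls to the robot, and variables do not carry over. Pictures are saved under pics/ and viewed, at most 10 in all, crops included, and the job is handed in when it is done.

Besides the shell and the picture viewer there is one more tool, called after "Request:" as name(argument=value, ...) on one line, values as JSON. move_arm: Moves the arm, as the interface text tells. Its arguments: {"type":"object","properties":{"jaw":{"type":"array","items":{"type":"number"}},"dp":{"type":"array","items":{"type":"array","items":{"type":"number"}}},"turn":{"type":"array","items":{"type":"array","items":{"type":"number"}}},"force":{"type":"number"}},"required":["jaw","dp","turn"]}

```bash
ls; mkdir -p pics; cat > h.py <<'E'
import numpy as np, cv2
from rig import observe, cams, ticket
def ray(name,uv):
    c=cams.calibration(name); f=200/np.tan(np.radians(c['vertical_fov'])/2)
    K=np.array([[f,0,c['cx']],[0,f,c['cy']],[0,0,1]])
    p=cv2.undistortPoints(np.array(uv,float).reshape(-1,1,2),K,np.array([c['k1'],0,0,0.]))[:,0]
    return p,np.linalg.inv(np.array(c['view']))
def world(name,uv,d):
    p,M=ray(name,uv); d=np.asarray(d).reshape(-1)
    P=np.c_[p[:,0]*d,-p[:,1]*d,-d,np.ones(len(d))]
    return (P@M.T)[:,:3]
def atz(name,uv,z):
    p,M=ray(name,uv); o=M[:3,3]
    v=np.c_[p[:,0],-p[:,1],-np.ones(len(p))]@M[:3,:3].T
    return o+v*((z-o[2])/v[:,2])[:,None]
E
python3 - <<'E'
from h import *
for n in ['top','side']:
    im,d=cams.get_image(n); cv2.imwrite(f'pics/{n}0.png',im[:,:,::-1]); np.savez(f'{n}0.npz',im=im,d=d)
    M=np.linalg.inv(np.array(cams.calibration(n)['view'])); print(n,M[:3,3].round(3),(-M[:3,2]).round(2))
    for q in ['holder_centre','rail_entry','lip_start','rail_home','stop_face','shelf','by_crucible','by_weighing','by_tape']:
        r=cams.mark_of(n,q)[:4]
        print(q,[(round(x['p'],2),round(x['location'][0]*640,1),round(x['location'][1]*400,1)) for x in r])
    r=cams.spot_in(n,'holder_centre'); print([(round(x['p'],2),(np.array(x['box'])*[640,400,640,400]).round(1).tolist()) for x in r])
E
```

```text
pics
top [0.246 0.08  1.317] [ 0.21 -0.   -0.98]
holder_centre [(0.76, 250.7, 217.2), (0.64, 302.8, 235.6), (0.46, 226.0, 244.7), (0.44, 253.4, 187.1)]
rail_entry [(0.91, 356.6, 196.7), (0.34, 251.0, 216.2)]
lip_start [(0.75, 377.7, 194.4)]
rail_home [(0.67, 404.2, 184.6)]
stop_face [(0.49, 410.5, 188.1)]
shelf [(0.58, 380.4, 157.5)]
by_crucible [(0.67, 411.4, 135.5), (0.36, 337.5, 153.8)]
by_weighing [(0.73, 382.3, 142.7), (0.61, 405.2, 185.8)]
by_tape [(0.69, 339.7, 151.7)]
[(0.8, [267.5, 253.8, 19.1, 28.1]), (0.79, [303.3, 236.8, 12.6, 24.1]), (0.69, [255.9, 220.0, 29.7, 15.4]), (0.67, [257.0, 190.0, 12.9, 17.9]), (0.62, [228.3, 242.9, 12.4, 17.6])]
side [ 0.482 -0.59   0.594] [ 0.06  0.79 -0.61]
holder_centre [(0.73, 278.0, 160.9), (0.72, 241.3, 169.2), (0.71, 257.7, 153.4), (0.61, 259.0, 192.4)]
rail_entry [(0.7, 302.9, 237.7)]
lip_start [(0.67, 315.5, 260.2), (0.57, 278.8, 162.5), (0.21, 301.2, 237.9)]
rail_home [(0.77, 322.2, 289.1)]
stop_face [(0.55, 328.5, 295.8)]
shelf [(0.64, 365.1, 268.4)]
by_crucible [(0.65, 415.3, 294.7), (0.47, 330.8, 295.8)]
by_weighing [(0.82, 384.2, 258.1)]
by_tape [(0.68, 361.9, 218.9)]
[(0.93, [260.3, 192.5, 22.8, 35.0]), (0.8, [306.9, 162.2, 18.3, 26.5]), (0.62, [280.8, 161.2, 13.3, 35.5]), (0.62, [257.0, 152.2, 16.6, 21.3]), (0.57, [239.1, 168.2, 16.0, 35.0])]
```

```bash
python3 - <<'E'
import cv2
a=cv2.imread('pics/top0.png')[110:280,200:450]; b=cv2.imread('pics/side0.png')[120:320,210:450]
cv2.imwrite('pics/c1.png',cv2.resize(a,(800,544),interpolation=3)); cv2.imwrite('pics/c2.png',cv2.resize(b,(720,600),interpolation=3))
E
```

```text
(no output)
```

View pics/c1.png

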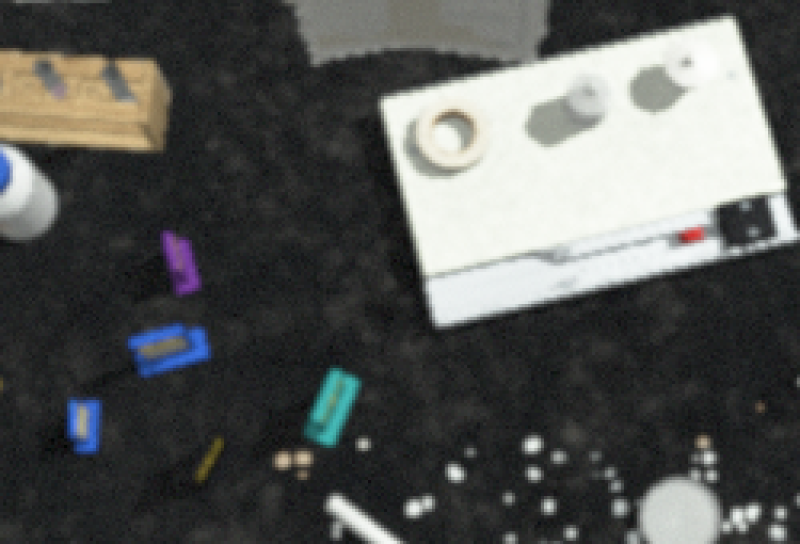

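View pics/c2.png

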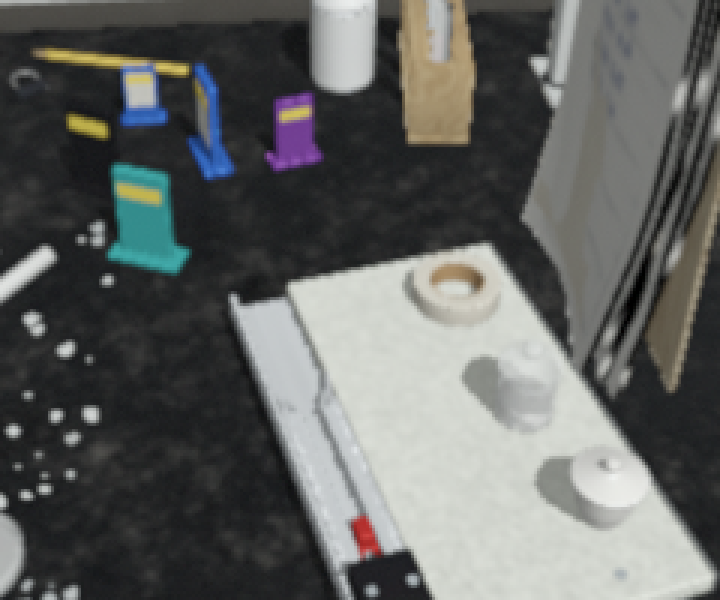

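The candidates for the holder, in full top-picture pixels, are: large blue (253,218), small blue (226,243), purple (257,191), turquoise (304,237) and black (267,254). I choose the large blue one. In the top crop the rail entry is at the left front of the shelf and the red stop is at about (416,184). The tape, weighing bottle and crucible stand behind the rail.

```bash
cat > m.py <<'E'
from h import *
for n,px in [('top',(253,218)),('side',(279,161))]:
    D=np.load(f'{n}0.npz'); im,d=D['im'],D['d']
    v,u=np.mgrid[:400,:640]; W=world(n,np.c_[u.ravel(),v.ravel()],d.ravel()).reshape(400,640,3)
    hsv=cv2.cvtColor(im,cv2.COLOR_RGB2HSV)
    # holder: pixels above table near px
    near=(abs(u-px[0])<24)&(abs(v-px[1])<26)
    blue=near&(hsv[...,0]>100)&(hsv[...,0]<125)&(hsv[...,1]>110)&(hsv[...,2]>50)
    nl,lab,st,_=cv2.connectedComponentsWithStats(blue.astype(np.uint8)); k=1+np.argmax(st[1:,4])
    bm=lab==k; print(n,'blue',st[k], 'z',np.percentile(W[bm][:,2],[0,10,50,90,100]).round(3))
    hull=cv2.convexHull(np.argwhere(bm)[:,::-1].astype(np.int32)); mm=np.zeros((400,640),np.uint8); cv2.fillConvexPoly(mm,hull,1); mm=mm>0
    P=W[mm&(W[...,2]>0.0)&(d>0)]
    for lo,hi in [(.002,.012),(.02,.08),(.07,.1)]:
        Q=P[(P[:,2]>lo)&(P[:,2]<hi)]
        if len(Q)>5:
            r=cv2.minAreaRect((Q[:,:2]*1000).astype(np.float32)); print(' ',lo,hi,len(Q),Q.mean(0).round(4),[np.round(x,1) for x in r])
    # shelf board top
    wm=(abs(W[...,2]-.034)<.008)&(hsv[...,2]>170)&(hsv[...,1]<50)&(W[...,0]>.3)&(W[...,1]<.2)
    nl,lab,st,_=cv2.connectedComponentsWithStats(wm.astype(np.uint8)); k=1+np.argmax(st[1:,4]); sm=lab==k
    r=cv2.minAreaRect(np.argwhere(sm)[:,::-1].astype(np.float32)); 
    z=np.median(W[sm][:,2]); A=atz(n,np.argwhere(sm)[:,::-1],.034)[:,:2]*1000
    r=cv2.minAreaRect(A.astype(np.float32)); print(' shelf z',z.round(4),sm.sum(),[np.round(x,1) for x in r],cv2.boxPoints(r).round(0).tolist())
    red=((hsv[...,0]<8)|(hsv[...,0]>172))&(hsv[...,1]>140)&(hsv[...,2]>90)&(W[...,0]>.3)&(W[...,1]<.1)
    A=W[red]; print(' red',red.sum(),A.mean(0).round(4) if len(A) else '',np.percentile(A[:,2],[10,50,90]).round(3))
marks={'top':dict(e=(356.6,196.7),l=(377.7,194.4),h=(404.2,184.6),s=(410.5,188.1)),'side':dict(e=(302.9,237.7),l=(315.5,260.2),h=(322.2,289.1),s=(328.5,295.8))}
for n in marks:
    for k,p in marks[n].items(): print(n,k,atz(n,[p],.0255 if k=='s' else .02)[0].round(4))
E
python3 m.py
```

```text
top blue [239 210  27  18 268] z [-5.000e-03 -1.000e-03  6.000e-03  8.500e-02  1.317e+00]
  0.002 0.012 124 [0.4615 0.2839 0.0056] [array([467.5, 288.6]), array([42., 69.]), np.float64(18.9)]
  0.02 0.08 87 [0.4604 0.2836 0.0536] [array([462. , 285.3]), array([ 8.4, 43.8]), np.float64(14.7)]
  0.07 0.1 70 [0.4625 0.2849 0.082 ] [array([462.7, 285. ]), array([10. , 42.8]), np.float64(12.9)]
 shelf z 0.0346 5520 [array([625.6, -72.5]), array([177.1, 319.2]), np.float64(12.6)] [[504.0, 64.0], [574.0, -248.0], [747.0, -209.0], [677.0, 103.0]]
 red 94 [ 0.656  -0.4803  0.113 ] [0.038 0.135 0.139]
side blue [272 141  17  40 280] z [-0.002  0.001  0.007  0.082  0.087]
  0.002 0.012 152 [0.4611 0.3    0.0054] [array([457.9, 341.5]), array([ 39.7, 187.5]), np.float64(4.9)]
  0.02 0.08 129 [0.4621 0.2774 0.0513] [array([458.9, 285.5]), array([ 8.3, 48.4]), np.float64(24.4)]
  0.07 0.1 58 [0.462  0.2809 0.0802] [array([461.5, 285.6]), array([ 8.5, 42.2]), np.float64(16.4)]
 shelf z 0.0345 8803 [array([624. , -74.6]), array([173.7, 325. ]), np.float64(12.5)] [[504.0, 65.0], [574.0, -252.0], [744.0, -215.0], [674.0, 103.0]]
 red 63 [ 0.5479 -0.1649  0.0361] [0.029 0.038 0.041]
top e [0.518  0.0013 0.02  ]
top l [ 0.5231 -0.0567  0.02  ]
top h [ 0.549 -0.131  0.02 ]
top s [ 0.5374 -0.1469  0.0255]
side e [0.5081 0.0089 0.02  ]
side l [ 0.5291 -0.0574  0.02  ]
side h [ 0.5352 -0.1303  0.02  ]
side s [ 0.5445 -0.1507  0.0255]
```

```bash
cat > rect.py <<'E'
from h import *
import sys
th=np.radians(12.55); ex=np.array([np.cos(th),np.sin(th)]); ey=np.array([-np.sin(th),np.cos(th)]); C=np.array([.632,-.072])
def proj(n,P):
    c=cams.calibration(n); f=200/np.tan(np.radians(c['vertical_fov'])/2); V=np.array(c['view'])
    p=np.c_[P,np.ones(len(P))]@V.T; x=p[:,0]/-p[:,2]; y=-p[:,1]/-p[:,2]; s=1+c['k1']*(x*x+y*y)
    return np.c_[c['cx']+f*x*s,c['cy']+f*y*s]
def rect(n,im,z,yr=(.19,-.19),xr=(.0,-.14),m=.5e-3):
    ys=np.arange(yr[0],yr[1],-m); xs=np.arange(xr[0],xr[1],-m)
    X,Y=np.meshgrid(xs,ys,indexing='ij'); xy=C+X[...,None]*ex+Y[...,None]*ey
    P=np.c_[xy.reshape(-1,2),np.full(X.size,z)]; uv=proj(n,P).reshape(*X.shape,2).astype(np.float32)
    o=cv2.remap(im,uv[...,0],uv[...,1],cv2.INTER_CUBIC)
    for i,y in enumerate(ys):
        if abs((y*1e3)%20)<.2: o[:6,i]=(255,0,0)
    for i,x in enumerate(xs):
        if abs((x*1e3)%20)<.2: o[i,:8]=(255,0,0)
    return o
if __name__=='__main__':
    S=np.vstack([rect(n,np.load(n+'0.npz')['im'],.034) for n in ['top','side']])
    cv2.imwrite('pics/r1.png',S[:,:,::-1]); print(S.shape)
E
python3 rect.py
```

```text
(560, 760, 3)
```

View pics/r1.png

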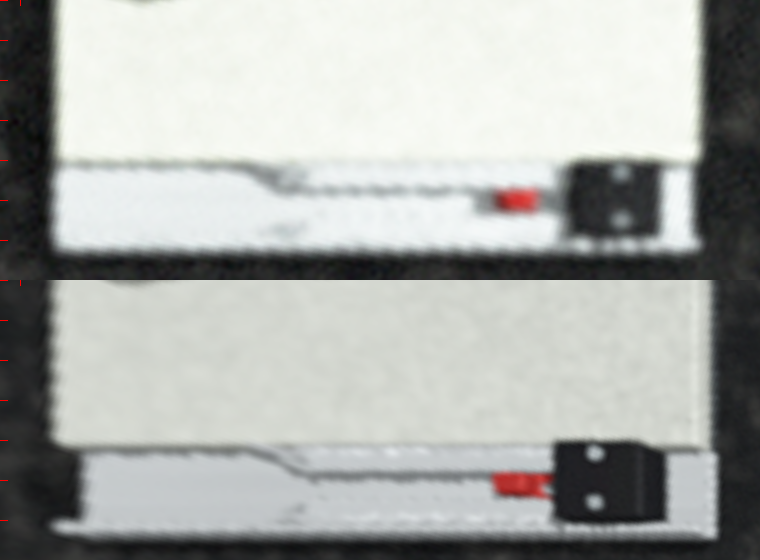

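In the rectified strips (0.5 mm per pixel), the shelf's left end is at column 55 and the funnel starts at column 240. The red stop's face is at about column 497, row 201, with the housing behind it. This puts the entry at y = +110 mm in the shelf frame, with the rail line at about x = -100 mm, as described.

```bash
cat > go.py <<'E'
from h import *
import sys
from scipy.spatial.transform import Rotation as R
# usage: go.py x y z yawdeg(dir of tool y)   -> total dp (cm, tool axes of now), turn about tool z
def plan(x,y,z,yaw):
    s=observe(); T=np.array(s['tool_rot']); p=np.array(s['position'])
    d=T.T@(np.array([x,y,z])-p)*100
    best=None
    for k in (0,180):
        a=np.radians(yaw+k); yy=np.array([np.cos(a),np.sin(a),0]); zz=np.array([0,0,-1.]); G=np.c_[np.cross(yy,zz),yy,zz]
        r=R.from_matrix(T.T@G).as_rotvec()
        if best is None or np.linalg.norm(r)<np.linalg.norm(best): best=r
    print('t',s['time_s'],'pos',p.round(4),'q6',np.round(s['q'],1),'w',s['grip_width'],'ft',np.round(s['ft_force'],1)); print('T',T.round(3).tolist()); print('dp now-axes',d.round(2),'turn',best.round(3))
    Tn=T@R.from_rotvec(best).as_matrix(); print('dp after-turn axes',(Tn.T@(np.array([x,y,z])-p)*100).round(2))
plan(*map(float,sys.argv[1:]))
E
python3 go.py .462 .2853 .12 104.5
python3 - <<'E'
import cv2
a=cv2.imread('pics/side0.png')[130:190,220:320]; cv2.imwrite('pics/c3.png',cv2.resize(a,(800,480),interpolation=3))
E
```

```text
t 1.1 pos [0.1734 0.5219 0.2313] q6 [ 59.3  21.8  74.3   0.   83.9 -12.3] w 0.0857519512467383 ft [-0.2 -0.2 -0.4]
T [[-0.949, 0.315, -0.0], [0.315, 0.949, -0.0], [0.0, -0.0, -1.0]]
dp now-axes [-34.85 -13.35  11.13] turn [-0.    -0.    -0.574]
dp after-turn axes [-22.01 -30.13  11.13]
```

View pics/c3.png

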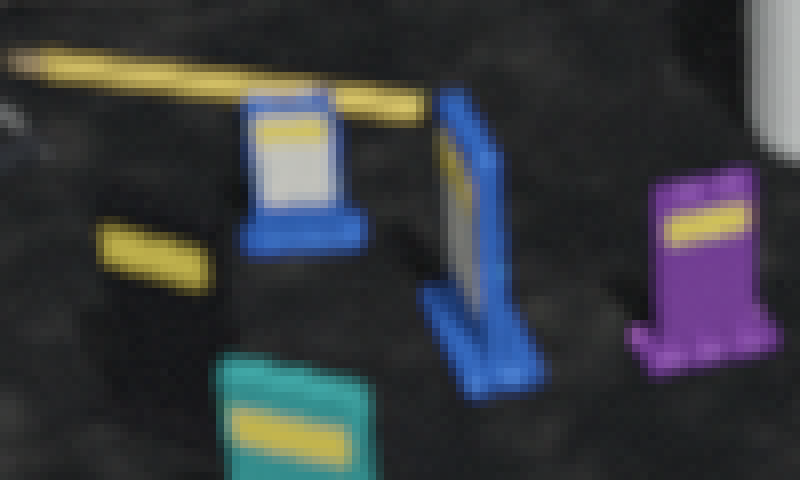

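The crop shows the taller blue holder at about (280,160). It is larger than the other blue one at (258,153), so the choice stands.

Request:
move_arm(jaw=[7,7,7,7,7], dp=[[0,0,0.6],[0,0,0.6],[0,0,0.6],[0,0,0.6],[0,0,0.6]], turn=[[0,0,-0.115],[0,0,-0.115],[0,0,-0.115],[0,0,-0.115],[0,0,-0.114]])

```text
time_s: 1.52
position: [0.1734, 0.5219, 0.201]
tool_rot: [[-0.967, -0.256, 0.0], [-0.256, 0.967, -0.0], [-0.0, -0.0, -1.0]]
ft_force: [0.3, 0.5, -0.1]
grip_width: 0.0701
gripper_force: 0.0
```

Request:
move_arm(jaw=[7,7,7,7,7,7,7,7,7,7,7,7], dp=[[-2,-2.74,0.6],[-2,-2.74,0.6],[-2,-2.74,0.6],[-2,-2.74,0.6],[-2,-2.74,0.6],[-2,-2.74,0.6],[-2,-2.74,0.6],[-2,-2.74,0.6],[-2,-2.74,0.6],[-2,-2.74,0.6],[-2,-2.74,0.6],[0,0,0]], turn=[[0,0,0],[0,0,0],[0,0,0],[0,0,0],[0,0,0],[0,0,0],[0,0,0],[0,0,0],[0,0,0],[0,0,0],[0,0,0],[0,0,0]])

```text
time_s: 2.52
position: [0.4658, 0.2818, 0.1342]
tool_rot: [[-0.969, -0.246, 0.0], [-0.246, 0.969, -0.001], [-0.0, -0.001, -1.0]]
ft_force: [-1.0, -1.1, -0.2]
grip_width: 0.07
gripper_force: 0.0
```

```bash
python3 go.py .462 .2853 .043 104.5
```

```text
t 2.5167 pos [0.4658 0.2818 0.1342] q6 [ 18.7  26.4  84.1  -0.1  69.5 -85.5] w 0.07001203338405393 ft [-1.  -1.1 -0.2]
T [[-0.969, -0.246, 0.0], [-0.246, 0.969, -0.001], [-0.0, -0.001, -1.0]]
dp now-axes [0.28 0.45 9.12] turn [-0.001  0.    -0.004]
dp after-turn axes [0.27 0.44 9.12]
```

Request:
move_arm(jaw=[7,7,7], dp=[[0,0,1],[0,0,0],[0,0,0]], turn=[[0,0,0],[0,0,0],[0,0,0]])

```text
time_s: 2.77
position: [0.4609, 0.2858, 0.1248]
tool_rot: [[-0.968, -0.252, -0.001], [-0.252, 0.968, -0.0], [0.001, 0.0, -1.0]]
ft_force: [-0.2, -0.6, 0.4]
grip_width: 0.07
gripper_force: 0.0
```

```bash
python3 go.py .462 .2853 .043 104.5
```

```text
t 2.7667 pos [0.4609 0.2858 0.1248] q6 [ 19.3  26.9  85.1   0.   68.1 -85.3] w 0.06998189567356632 ft [-0.2 -0.6  0.4]
T [[-0.968, -0.252, -0.001], [-0.252, 0.968, -0.0], [0.001, 0.0, -1.0]]
dp now-axes [-0.11 -0.07  8.18] turn [ 0.    -0.001  0.001]
dp after-turn axes [-0.1  -0.07  8.18]
```

Request:
move_arm(jaw=[7,7,7,7,7,7,7,7], dp=[[-0.1,0,1.5],[0,0,1.5],[0,0,1.5],[0,0,1.5],[0,0,1.2],[0,0,0.8],[0,0,0],[0,0,0]], turn=[[0,0,0],[0,0,0],[0,0,0],[0,0,0],[0,0,0],[0,0,0],[0,0,0],[0,0,0]])

```text
time_s: 3.43
position: [0.4626, 0.286, 0.0456]
tool_rot: [[-0.968, -0.251, 0.0], [-0.251, 0.968, 0.0], [-0.0, 0.0, -1.0]]
ft_force: [-0.4, 0.2, -0.3]
grip_width: 0.0701
gripper_force: 0.0
```

Request:
move_arm(jaw=[3,3,3,3,3,3,3,3,3,3], dp=[[0,0,0],[0,0,0],[0,0,0],[0,0,0],[0,0,0],[0,0,0],[0,0,0],[0,0,0],[0,0,0],[0,0,0]], turn=[[0,0,0],[0,0,0],[0,0,0],[0,0,0],[0,0,0],[0,0,0],[0,0,0],[0,0,0],[0,0,0],[0,0,0]], force=60)

```text
time_s: 4.27
position: [0.4634, 0.2858, 0.0464]
tool_rot: [[-0.968, -0.251, 0.002], [-0.251, 0.968, 0.001], [-0.002, 0.0, -1.0]]
ft_force: [-0.8, 0.4, 6.0]
grip_width: 0.043
gripper_force: 61.2
```

Request:
move_arm(jaw=[3,3,3,3,3,3,3,3], dp=[[0,0,-0.5],[0,0,-1.2],[0,0,-1.5],[0,0,-1.5],[0,0,-1.5],[0,0,-0.8],[0,0,0],[0,0,0]], turn=[[0,0,0],[0,0,0],[0,0,0],[0,0,0],[0,0,0],[0,0,0],[0,0,0],[0,0,0]])

```text
time_s: 4.93
position: [0.4628, 0.2854, 0.1152]
tool_rot: [[-0.968, -0.25, 0.0], [-0.25, 0.968, 0.0], [-0.0, -0.0, -1.0]]
ft_force: [-0.9, 0.3, -0.9]
grip_width: 0.0429
gripper_force: 60.8
```

```bash
python3 go.py .5093 .0134 .112 102.55; python3 - <<'E'
from h import *
im,d=cams.get_image('side'); np.savez('side1.npz',im=im,d=d)
v,u=np.mgrid[:400,:640]; W=world('side',np.c_[u.ravel(),v.ravel()],d.ravel()).reshape(400,640,3)
hsv=cv2.cvtColor(im,cv2.COLOR_RGB2HSV)
b=(hsv[...,0]>100)&(hsv[...,0]<125)&(hsv[...,1]>110)&(abs(W[...,0]-.462)<.05)&(abs(W[...,1]-.285)<.06)&(W[...,2]>.03)
print(b.sum(),W[b].mean(0).round(3),np.percentile(W[b][:,2],[1,5,50,95,99]).round(3))
f=b&(W[...,2]<.08)&(W[...,2]>.055)
print(cv2.minAreaRect((W[f][:,:2]*1000).astype(np.float32)))
a=im[80:200,220:380,::-1]; cv2.imwrite('pics/c4.png',cv2.resize(a,(800,600),interpolation=3))
E
```

```text
t 4.9333 pos [0.4628 0.2854 0.1152] q6 [ 19.2  27.6  85.6  -0.   66.7 -85.3] w 0.042945130617469435 ft [-0.9  0.3 -0.9]
T [[-0.968, -0.25, 0.0], [-0.25, 0.968, 0.0], [-0.0, -0.0, -1.0]]
dp now-axes [  2.31 -27.5    0.32] turn [0.    0.    0.034]
dp after-turn axes [  1.37 -27.56   0.32]
142 [0.463 0.273 0.083] [0.071 0.072 0.076 0.11  0.152]
((461.7742919921875, 283.587158203125), (25.681184768676758, 58.31936264038086), 16.417308807373047)
```

View pics/c4.png

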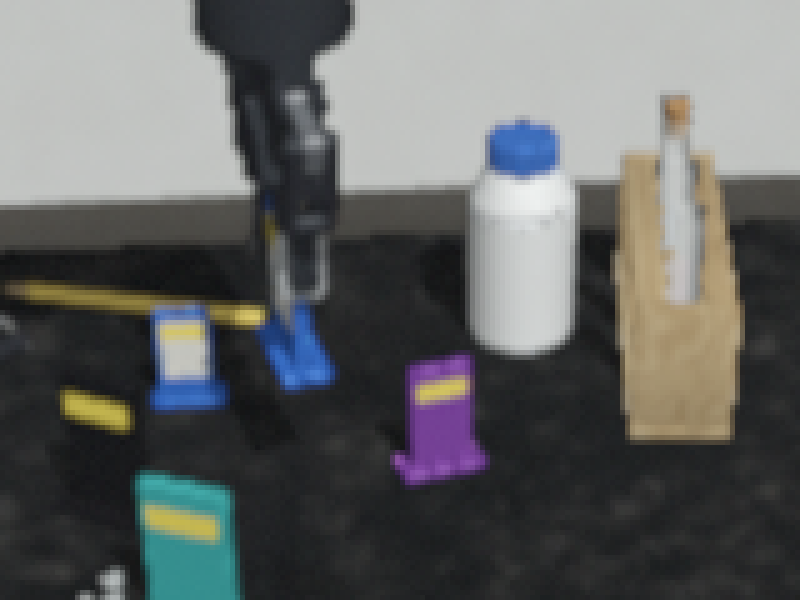

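The holder hangs upright between the fingers: its foot is at about (280,156) in the full picture, and no neighbour was touched. Next I carry it over the entry.

Request:
move_arm(jaw=[3,3,3,3,3,3,3,3,3,3,3,3], dp=[[0,0,-1.5],[0.1,-1.4,-1],[0.14,-2.5,0],[0.14,-3,0],[0.14,-3,0],[0.14,-3,0],[0.14,-3,0],[0.14,-3,0],[0.14,-3,0],[0.14,-3,0],[0.14,-1.8,0],[0.01,-0.86,0]], turn=[[0,0,0.034],[0,0,0],[0,0,0],[0,0,0],[0,0,0],[0,0,0],[0,0,0],[0,0,0],[0,0,0],[0,0,0],[0,0,0],[0,0,0]])

```text
time_s: 5.98
position: [0.5094, 0.0113, 0.1393]
tool_rot: [[-0.977, -0.215, -0.002], [-0.215, 0.977, 0.0], [0.002, 0.0, -1.0]]
ft_force: [-0.1, 0.4, -0.9]
grip_width: 0.0433
gripper_force: 60.9
```

Request:
move_arm(jaw=[3,3,3,3,3], dp=[[0,0,0],[0,0,1],[0,0,1],[0,0,0],[0,0,0]], turn=[[0,0,0],[0,0,0],[0,0,0],[0,0,0],[0,0,0]])

```text
time_s: 6.4
position: [0.509, 0.0146, 0.1199]
tool_rot: [[-0.976, -0.219, -0.002], [-0.219, 0.976, 0.001], [0.001, 0.001, -1.0]]
ft_force: [-0.8, -0.3, 0.5]
grip_width: 0.0429
gripper_force: 60.9
```

```bash
python3 go.py .5093 .0134 .0664 102.55; python3 - <<'E'
from h import *
from rect import rect,C,ex,ey
for n in ['top','side']:
    im,d=cams.get_image(n); np.savez(n+'2.npz',im=im,d=d)
    v,u=np.mgrid[:400,:640]; W=world(n,np.c_[u.ravel(),v.ravel()],d.ravel()).reshape(400,640,3)
    hsv=cv2.cvtColor(im,cv2.COLOR_RGB2HSV)
    b=(hsv[...,0]>100)&(hsv[...,0]<125)&(hsv[...,1]>110)&(abs(W[...,0]-.51)<.06)&(abs(W[...,1]-.013)<.07)&(W[...,2]>.04)&(W[...,2]<.095)
    print(n,b.sum(),np.percentile(W[b][:,2],[1,50,99]).round(3),cv2.minAreaRect((W[b][:,:2]*1000).astype(np.float32)))
S=np.vstack([im[170:330,250:450]]); cv2.imwrite('pics/c5.png',cv2.resize(S[:,:,::-1],(750,600),interpolation=3))
E
```

```text
t 6.4 pos [0.509  0.0146 0.1199] q6 [ -11.7   24.4   90.7    0.    65.  -114.3] w 0.042910032363611406 ft [-0.8 -0.3  0.5]
T [[-0.976, -0.219, -0.002], [-0.219, 0.976, 0.001], [0.001, 0.001, -1.0]]
dp now-axes [-0.01 -0.13  5.35] turn [ 0.001 -0.001  0.001]
dp after-turn axes [-0.01 -0.13  5.35]Traceback (most recent call last):
  File "<stdin>", line 8, in <module>
    return _quantile_unchecked(
        a, q, axis, out, overwrite_input, method, keepdims, weights)
    return _ureduce(a,
                    func=_quantile_ureduce_func,
    ...<5 lines>...
                    overwrite_input=overwrite_input,
                    method=method)
    r = func(a, **kwargs)
    result = _quantile(arr,
                       quantiles=q,
    ...<2 lines>...
                       out=out,
                       weights=wgt)
    slices_having_nans = np.isnan(arr[-1, ...])
                                  ~~~^^^^^^^^^
IndexError: index -1 is out of bounds for axis 0 with size 0
```

```bash
cat > chk.py <<'E'
from h import *
from rect import C,ex,ey
import sys
O=C-.0012*ex-.1*ex+.11*ey
def chk(tag,pic=True):
    im,d=cams.get_image('side'); v,u=np.mgrid[:400,:640]
    W=world('side',np.c_[u.ravel(),v.ravel()],d.ravel()).reshape(400,640,3); hsv=cv2.cvtColor(im,cv2.COLOR_RGB2HSV)
    L=W.copy(); q=W[...,:2]-O; L[...,0]=q@ex*1000; L[...,1]=q@ey*1000; L[...,2]=(W[...,2]-.02)*1000
    b=(hsv[...,0]>100)&(hsv[...,0]<125)&(hsv[...,1]>110)&(abs(L[...,0])<60)&(L[...,1]<70)&(L[...,1]>-230)&(L[...,2]>-10)&(L[...,2]<100)
    A=L[b]; print('blue',len(A),'pct1/50/99 in rail frame mm',np.percentile(A,[1,50,99],axis=0).round(1).tolist())
    F=A[A[:,2]<np.percentile(A[:,2],1)+12]; print('foot',len(F),cv2.minAreaRect(F[:,:2].astype(np.float32)))
    r=((hsv[...,0]<8)|(hsv[...,0]>172))&(hsv[...,1]>140)&(hsv[...,2]>90)&(abs(L[...,0])<20)&(L[...,1]<-140)&(L[...,1]>-200)
    if r.sum(): print('red',r.sum(),np.percentile(L[r],[2,50,98],axis=0).round(1).tolist())
    if pic: cv2.imwrite(f'pics/{tag}.png',cv2.resize(im[170:330,250:450,::-1],(750,600),interpolation=3))
chk(sys.argv[1])
E
python3 chk.py c5
```

```text
blue 228 pct1/50/99 in rail frame mm [[-13.8, -28.9, 56.8], [-4.4, -16.9, 61.6], [10.9, 29.9, 93.5]]
foot 177 ((-0.7522430419921875, 0.34311676025390625), (26.1838321685791, 61.98284149169922), 0.2401396632194519)
red 62 [[-6.3, -187.7, 4.9], [-1.1, -184.2, 18.5], [5.5, -173.5, 22.3]]
```

View pics/c5.png

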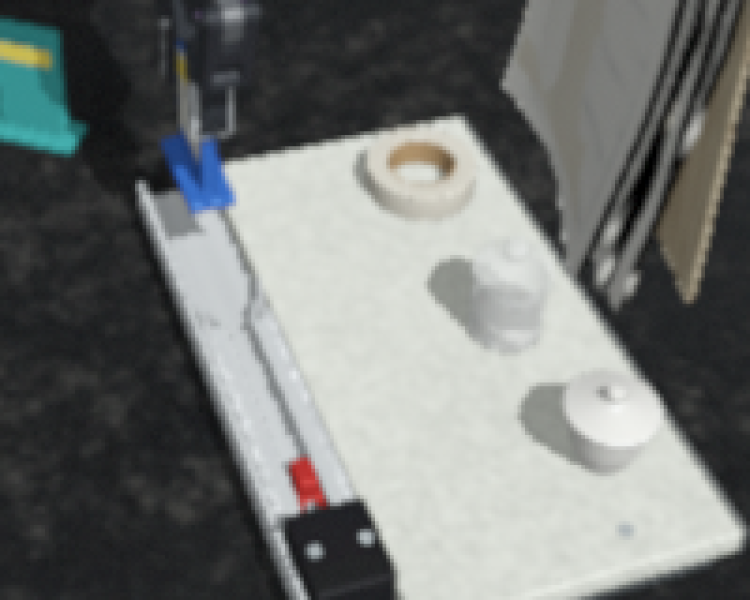

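The foot hangs over the entry, at about (305,216) in the full picture. It is square to the rail within 0.3° and within 1 mm of its centre line. The things on the shelf are untouched. Next I lower it.

Request:
move_arm(jaw=[3,3,3,3,3,3,3,3,3], dp=[[-0.05,0,0.8],[0,0,1.2],[0,0,1.2],[0,0,1],[0,0,0.5],[0,0,0.25],[0,0,0.25],[0,0,0],[0,0,0]], turn=[[0,0,0],[0,0,0],[0,0,0],[0,0,0],[0,0,0],[0,0,0],[0,0,0],[0,0,0],[0,0,0]])

```text
time_s: 7.25
position: [0.5101, 0.0136, 0.0687]
tool_rot: [[-0.976, -0.217, 0.001], [-0.217, 0.976, -0.0], [-0.001, -0.0, -1.0]]
ft_force: [-0.0, 0.0, 1.2]
grip_width: 0.0431
gripper_force: 60.9
```

```bash
python3 go.py .5093 .0134 .0664 102.55; python3 chk.py c6
```

```text
t 7.25 pos [0.5101 0.0136 0.0687] q6 [ -11.8   28.5   94.1    0.    57.3 -114.3] w 0.04311243676813378 ft [-0.   0.   1.2]
T [[-0.976, -0.217, 0.001], [-0.217, 0.976, -0.0], [-0.001, -0.0, -1.0]]
dp now-axes [ 0.09 -0.    0.23] turn [-0.     0.001  0.   ]
dp after-turn axes [ 0.09 -0.    0.23]
blue 201 pct1/50/99 in rail frame mm [[-12.4, -29.3, 5.2], [-3.9, -19.0, 9.8], [11.1, 25.5, 43.0]]
foot 157 ((-0.7046632766723633, -2.332660675048828), (24.314130783081055, 56.421268463134766), 0.2503267824649811)
red 63 [[-6.1, -187.4, 4.5], [-1.1, -184.1, 18.1], [5.5, -173.3, 22.9]]
```

Request:
move_arm(jaw=[3,3,3,3,3], dp=[[0,0,0.1],[0,0,0.1],[0,0,0.1],[0,0,0],[0,0,0]], turn=[[0,0,0],[0,0,0],[0,0,0],[0,0,0],[0,0,0]])

```text
time_s: 7.72
position: [0.5102, 0.0136, 0.0663]
tool_rot: [[-0.976, -0.218, 0.001], [-0.218, 0.976, -0.0], [-0.001, -0.001, -1.0]]
ft_force: [-3.7, 0.1, 10.0]
grip_width: 0.0427
gripper_force: 62.1
```

The foot is on the floor. I ease up 1 mm and slide slowly.

Request:
move_arm(jaw=[3,3,3,3,3,3,3,3], dp=[[0,0,-0.1],[0,-0.5,0],[0,-0.7,0],[0,-0.7,0],[0,-0.7,0],[0,-0.4,0],[0,0,0],[0,0,0]], turn=[[0,0,0],[0,0,0],[0,0,0],[0,0,0],[0,0,0],[0,0,0],[0,0,0],[0,0,0]])

```text
time_s: 8.38
position: [0.5167, -0.0163, 0.0663]
tool_rot: [[-0.976, -0.217, 0.001], [-0.217, 0.976, -0.001], [-0.0, -0.001, -1.0]]
ft_force: [0.3, -0.4, 1.5]
grip_width: 0.0434
gripper_force: 61.2
```

```bash
python3 go.py .5253 -.0587 .0670 102.55; python3 chk.py c7
```

```text
t 8.3833 pos [ 0.5167 -0.0163  0.0663] q6 [ -14.9   29.2   93.2   -0.    57.6 -117.4] w 0.04341927843244666 ft [ 0.3 -0.4  1.5]
T [[-0.976, -0.217, 0.001], [-0.217, 0.976, -0.001], [-0.0, -0.001, -1.0]]
dp now-axes [ 0.08 -4.33 -0.06] turn [-0.001  0.    -0.   ]
dp after-turn axes [ 0.08 -4.33 -0.07]
blue 199 pct1/50/99 in rail frame mm [[-12.5, -59.9, 2.9], [-3.8, -47.7, 7.5], [10.6, -5.1, 40.4]]
foot 151 ((-1.3019914627075195, -31.947063446044922), (23.500709533691406, 58.07790756225586), 1.9190882444381714)
red 63 [[-6.0, -188.0, 5.9], [-1.4, -184.1, 19.2], [5.4, -173.4, 21.9]]
```

View pics/c7.png

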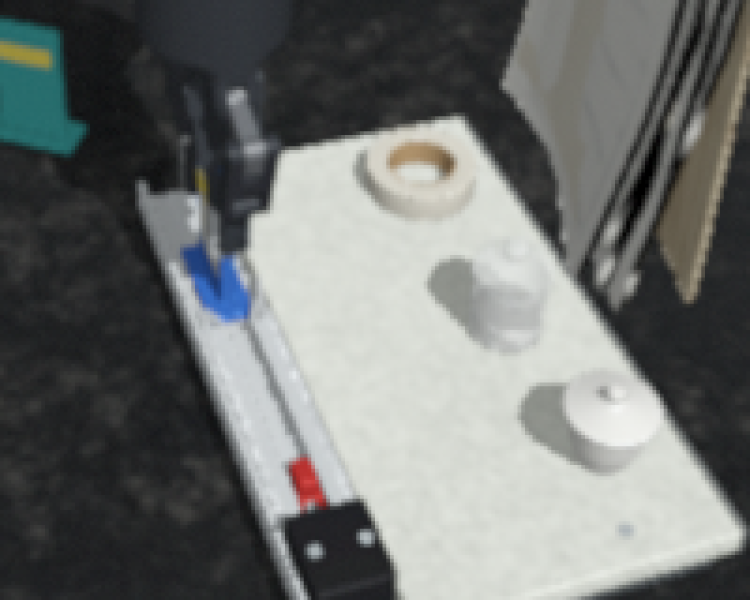

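The foot lies flat between the rail walls, with its leading end at the lips at about (313,254) in the full picture. I continue the slide.

Request:
move_arm(jaw=[3,3,3,3,3,3,3,3], dp=[[0,-0.4,0],[0,-0.5,0],[0,-0.5,0],[0,-0.5,0],[0,-0.5,0],[0,-0.3,0],[0,0,0],[0,0,0]], turn=[[0,0,0],[0,0,0],[0,0,0],[0,0,0],[0,0,0],[0,0,0],[0,0,0],[0,0,0]])

```text
time_s: 9.1
position: [0.5225, -0.0429, 0.0664]
tool_rot: [[-0.976, -0.217, 0.0], [-0.217, 0.976, -0.001], [-0.0, -0.001, -1.0]]
ft_force: [-1.3, -2.0, 4.3]
grip_width: 0.0429
gripper_force: 61.4
```

Request:
move_arm(jaw=[3,3,3,3,3,3,3,3], dp=[[0,-0.4,0],[0,-0.5,0],[0,-0.5,0],[0,-0.5,0],[0,-0.5,0],[0,-0.3,0],[0,0,0],[0,0,0]], turn=[[0,0,0],[0,0,0],[0,0,0],[0,0,0],[0,0,0],[0,0,0],[0,0,0],[0,0,0]])

```text
time_s: 9.77
position: [0.5283, -0.0688, 0.0663]
tool_rot: [[-0.976, -0.217, 0.0], [-0.217, 0.976, -0.001], [-0.0, -0.001, -1.0]]
ft_force: [-1.1, -1.5, 5.2]
grip_width: 0.0431
gripper_force: 61.4
```

```bash
python3 go.py .5412 -.1301 .0670 102.55; python3 chk.py c8
```

```text
t 9.7667 pos [ 0.5283 -0.0688  0.0663] q6 [ -20.2   30.5   90.6   -0.    58.9 -122.7] w 0.043111991537973876 ft [-1.1 -1.5  5.2]
T [[-0.976, -0.217, 0.0], [-0.217, 0.976, -0.001], [-0.0, -0.001, -1.0]]
dp now-axes [ 0.07 -6.26 -0.06] turn [-0.001  0.     0.   ]
dp after-turn axes [ 0.07 -6.26 -0.07]
blue 111 pct1/50/99 in rail frame mm [[-4.9, -114.3, 1.6], [-2.1, -104.7, 11.8], [6.6, -58.1, 84.4]]
foot 62 ((0.21235227584838867, -86.17471313476562), (11.072921752929688, 56.864532470703125), 2.1546168327331543)
red 62 [[-6.3, -188.0, 5.7], [-1.1, -184.1, 18.4], [5.5, -173.4, 22.1]]
```

The foot is now under the lips and centred, so step 2 is met. I continue towards the stop.

Request:
move_arm(jaw=[3,3,3,3,3,3,3,3,3,3,3], dp=[[0,-0.4,0],[0,-0.5,0],[0,-0.5,0],[0,-0.5,0],[0,-0.5,0],[0,-0.5,0],[0,-0.5,0],[0,-0.5,0],[0,-0.5,0],[0,-0.3,0],[0,0,0]], turn=[[0,0,0],[0,0,0],[0,0,0],[0,0,0],[0,0,0],[0,0,0],[0,0,0],[0,0,0],[0,0,0],[0,0,0],[0,0,0]], force=90)

```text
time_s: 10.73
position: [0.5388, -0.1146, 0.0665]
tool_rot: [[-0.976, -0.217, 0.001], [-0.217, 0.976, -0.0], [-0.001, -0.0, -1.0]]
ft_force: [-0.9, -0.5, 4.5]
grip_width: 0.0425
gripper_force: 90.3
```

Request:
move_arm(jaw=[3,3,3,3,3,3,3,3], dp=[[0,-0.2,0],[0,-0.2,0],[0,-0.2,0],[0,-0.2,0],[0,-0.2,0],[0,-0.1,0],[0,0,0],[0,0,0]], turn=[[0,0,0],[0,0,0],[0,0,0],[0,0,0],[0,0,0],[0,0,0],[0,0,0],[0,0,0]])

```text
time_s: 11.4
position: [0.5408, -0.124, 0.0665]
tool_rot: [[-0.976, -0.218, 0.0], [-0.218, 0.976, 0.002], [-0.0, 0.002, -1.0]]
ft_force: [-1.0, 6.1, 7.5]
grip_width: 0.0427
gripper_force: 90.7
```

```bash
python3 go.py .5412 -.1301 .0670 102.55; python3 chk.py c9
```

```text
t 11.4 pos [ 0.5408 -0.124   0.0665] q6 [-2.520e+01  3.220e+01  8.690e+01  1.000e-01  6.090e+01 -1.278e+02] w 0.042668625898877925 ft [-1.   6.1  7.5]
T [[-0.976, -0.218, 0.0], [-0.218, 0.976, 0.002], [-0.0, 0.002, -1.0]]
dp now-axes [ 0.09 -0.61 -0.05] turn [0.002 0.    0.   ]
dp after-turn axes [ 0.09 -0.61 -0.05]
blue 100 pct1/50/99 in rail frame mm [[-5.1, -172.0, 5.1], [-3.4, -159.9, 15.1], [3.5, -117.9, 84.3]]
foot 61 ((0.5534453392028809, -138.9213104248047), (10.98983383178711, 49.547176361083984), 0.5501395463943481)
red 64 [[-6.4, -189.8, 7.7], [-1.8, -187.0, 19.1], [4.9, -176.2, 21.7]]
```

The stop is about 3 mm in. I push on.

Request:
move_arm(jaw=[3,3,3,3,3,3,3,3,3], dp=[[0,-0.1,0],[0,-0.1,0],[0,-0.1,0],[0,-0.1,0],[0,-0.1,0],[0,-0.1,0],[0,-0.1,0],[0,0,0],[0,0,0]], turn=[[0,0,0],[0,0,0],[0,0,0],[0,0,0],[0,0,0],[0,0,0],[0,0,0],[0,0,0],[0,0,0]])

```text
time_s: 12.2
position: [0.5421, -0.1299, 0.0666]
tool_rot: [[-0.976, -0.218, -0.0], [-0.218, 0.976, 0.003], [-0.0, 0.003, -1.0]]
ft_force: [-2.1, 9.4, 9.4]
grip_width: 0.0425
gripper_force: 91.0
```

```bash
python3 go.py .5412 -.1301 .0670 102.55; python3 chk.py c10
```

```text
t 12.2 pos [ 0.5421 -0.1299  0.0666] q6 [ -25.7   32.4   86.5    0.2   61.2 -128.4] w 0.04246401478141739 ft [-2.1  9.4  9.4]
T [[-0.976, -0.218, -0.0], [-0.218, 0.976, 0.003], [-0.0, 0.003, -1.0]]
dp now-axes [ 0.09  0.   -0.04] turn [0.003 0.    0.   ]
dp after-turn axes [ 0.09  0.   -0.04]
blue 102 pct1/50/99 in rail frame mm [[-4.7, -179.3, 5.5], [-3.4, -166.1, 15.4], [3.6, -122.7, 85.0]]
foot 60 ((-0.09992694854736328, -144.55642700195312), (10.038106918334961, 49.193111419677734), 1.9993172883987427)
red 49 [[-6.2, -194.7, 12.4], [-2.2, -190.3, 19.6], [3.4, -181.5, 21.9]]
```

Request:
move_arm(jaw=[3,3,3,3,3], dp=[[0,-0.1,0],[0,-0.1,0],[0,-0.1,0],[0,0,0],[0,0,0]], turn=[[0,0,0],[0,0,0],[0,0,0],[0,0,0],[0,0,0]])

```text
time_s: 12.67
position: [0.5427, -0.1325, 0.0666]
tool_rot: [[-0.976, -0.218, -0.001], [-0.218, 0.976, 0.004], [-0.0, 0.004, -1.0]]
ft_force: [-2.0, 10.9, 10.8]
grip_width: 0.0427
gripper_force: 91.1
```

Request:
move_arm(jaw=[3,3,3,3], dp=[[0,-0.1,0],[0,-0.1,0],[0,0,0],[0,0,0]], turn=[[0,0,0],[0,0,0],[0,0,0],[0,0,0]])

```text
time_s: 13.0
position: [0.5428, -0.1334, 0.0667]
tool_rot: [[-0.976, -0.218, -0.001], [-0.218, 0.976, 0.006], [0.0, 0.006, -1.0]]
ft_force: [-2.5, 15.6, 13.9]
grip_width: 0.0421
gripper_force: 91.6
```

The force has jumped while the motion stalled, which suggests the hard end. I check it.

Request:
move_arm(jaw=[3,3,3,3,3], dp=[[0,-0.1,0],[0,0,0],[0,0,0],[0,0,0],[0,0,0]], turn=[[0,0,0],[0,0,0],[0,0,0],[0,0,0],[0,0,0]])

```text
time_s: 13.42
position: [0.5428, -0.1336, 0.0667]
tool_rot: [[-0.976, -0.218, -0.002], [-0.218, 0.976, 0.007], [0.0, 0.008, -1.0]]
ft_force: [-2.4, 19.4, 14.8]
grip_width: 0.043
gripper_force: 91.9
```

```bash
python3 chk.py c11
```

```text
blue 100 pct1/50/99 in rail frame mm [[-5.5, -183.7, 5.0], [-3.5, -170.0, 15.2], [4.9, -125.4, 98.4]]
foot 58 ((-0.6464204788208008, -147.80908203125), (9.722085952758789, 49.752647399902344), 3.3669300079345703)
red 41 [[-6.6, -197.9, 17.3], [-2.7, -192.5, 20.3], [2.0, -184.9, 22.3]]
```

View pics/c11.png

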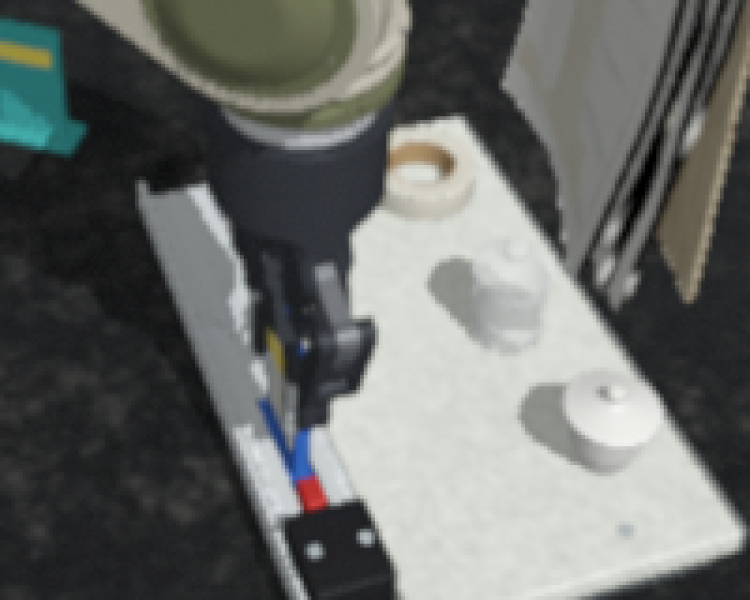

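The stop's visible edge has moved from -173.4 to -184.9 mm, and the force rises without motion, so the stop is at its hard end. The picture shows the upright holder touching the red stop at about (333,301) in the full picture, with the shelf things in place. I hand in.

```bash
python3 -c "
from rig import ticket; print(ticket.close_job())"
```

```text
the job is handed in; nothing more can be done
None
```

I handed the job in with the gripper still holding the blue holder upright in the rail, its foot under the lips and the red stop pressed to its hard end (about 11.5 of 12 mm by camera); the things on the shelf were left where they stood, and the hand-in returned no verdict.

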